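Clear the jammed tin feeder and load the rack

ROBOT

A 7-joint arm with a two-finger parallel gripper is mounted at the origin on a cart in front of the work surface, level with it; the furniture and walls round the work are solid. World frame = base frame: x ahead of the robot, y to its left, z up, the work surface at z = 0. Lengths are in m, angles in rad, forces in N, time in s.
With the tool pointing down it reaches from about 0.4 to 0.9 m from the base axis. Payload 5.6 kg.
Tool frame: the origin (TCP) lies midway between the tips of the shut fingers; the grasp point (between the pads) lies 19 mm behind it; z points along the fingers, y is the line along which they close (so a half turn about z gives the same grasp; the last joint's range is limited). The gripper opens to 92 mm and grips with 3 to 60 N. Pads are 20 mm wide; open, the fingers measure 128 mm over their backs; the gripper's body (75 mm by 189 mm) begins 69 mm behind the grasp point.
Start: joints at [-1.218, 0.468, -0.012, 1.603, 0.006, 1.071, -0.056], TCP at [0.251, 0.6, 0.175] pointing down, gripper open.
Joint ranges: [-2.53, 2.53], [-0.31, 2.02], [-1.57, 1.55], [0.28, 2.44], [-1.29, 4.43], [0.15, 1.84], [-2.92, 2.92]. Speed limits (rad/s): [2.57, 2.57, 3.14, 3.14, 3.14, 3.14, 3.14].

INTERFACE

Orientations are given as a 3x3 rotation matrix whose columns are the frame's x, y, z axes.
In Python, from station import env, effector, solver, viewer, workorder, search_frame, tip_of gives the robot as it stands. Calls block until the motion is done:
- env.reach(position, orientation): joint-space move of the TCP to a pose.
- env.movel(position, frame=None, rate=0.15): straight line of the TCP; frame=None keeps the orientation; rate is the mean speed in m/s.
- env.goto_joints(angles): joint-space move.
- effector.release() and effector.grasp(squeeze=None): open the fingers fully, or close them until they stop; squeeze is the grip in N (None keeps the last).
- env.pause(seconds).
- solver.inverse_kinematics(position, orientation): joint angles nearest the present ones, or None.
- env.sense(): the state.
- viewer.read_camera(name): name is "side" or "top"; returns (picture, depth): 420x560x3 uint8, red, green, blue; 420x560 float32, m along the optical axis (not along the pixel's ray), 0 where there is no reading.
- viewer.camera_info(name): a dict with "intrinsics" (3x3 intrinsics, pixels), "eye" and "rotation" of the camera in the world. Camera axes: x right, y up, looking along -z (the intrinsics and any distortion apply to the point x, -y, -z); pixel columns grow to the right and rows downward; lengths in m; the calibration is good to about 2 mm. A picture is of the moment at which its call begins. camera_info takes no time and is no camera call.
A pose or a line that the arm cannot do raises env.PlanningError and nothing moves.
- workorder.finish_job(): hands the job in; it is judged then, once.
Trained networks look in the newest picture that a camera, given by its name, has taken for a name from the list of things; names that differ only in an ending like _2 or _b are one class to them, and where a whole thing is asked for, a point or a joint stands for the part that bears it (a point fixed in the world has none). Each returns a list of dicts, best first, with "score" (0 to 1); they miss things now and then, are a little off and sometimes report something else, mostly with a low value. They report only what shows in the picture. A call takes as long as a camera call.
- search_frame(camera, name): "at" ([x, y, z] in m, in world coordinates, good to about 4 mm: the middle of the surface that is visible of it).
- tip_of(camera, name): "at" ([x, y, z] in m, in world coordinates, good to about 4 mm: a listed point, or the origin of a listed thing).
The state is a dict: "t": time; "joint_positions": joint angles; "joint_velocities": joint speeds; "tau": joint torques, N m; "ee_pos": TCP position; "tcp_rot": TCP orientation; "wrist_force": force on the tool from outside, world axes, zero at the start; "moment": the same for the moment, N m; "gripper_width": finger opening in m; "grasp_force": force on a finger pad.
Only numpy, scipy, OpenCV 4.12 (cv2) and the standard library are available. Lean on these libraries where they do the work, as an engineer would, in place of code of your own. Each camera call takes 0.05 s, during which the arm holds its last target. There are 200 camera calls.

TASK

A jar that does not belong in the tin chute has jammed it: with the stop pin still in its bore, lift the jar out and stand it upright on the red board, so that the tins behind it roll down to the pin. Then draw the stop pin straight up and hang it by its collar in the notch of the yellow bracket, so that the tins run on to the end stop. Finally load every tin from the chute into a free cradle of the wire rack, lying along the rods (a cradle may already hold a tin), and leave the other things on the worktop alone.

Things in the scene. Friction and masses are not known exactly. Their poses are not given: they have to be found in the camera images.
- chute: Fixed steel gravity chute, 455 mm long, 72 wide. Origin on the worktop under the inner face of its end stop (60 mm high); x points up the chute, y across to the left. Floor top (two rails) is 0.034 + 0.1405 x above the worktop (8 degrees). Side guides at y = +-34.5 mm rise only 12 mm above the floor, so what lies in it can be gripped across y above them. Tins roll down by themselves.
- outlet (a point): centre of the foremost tin when it rests against the end stop (fixed to the chute, same axes)
- bore (a point): bottom of the vertical bore of the stop pin, 80 mm up the chute from the end stop on its centre line, 12 mm above the worktop (bore 28 mm deep, 13 mm wide, mouth 40 mm above the worktop)
- notch (a point): Where the parked pin's axis must be, at the level of the yellow bracket's top face (98 mm up); fixed to the chute, same axes, 112 mm up it and 78 mm to its left. Plate 5 mm thick, 40 wide; notch 20 mm wide, closed 13 mm beyond this point to +x, open to -x (16 mm away), so the pin can also be lowered into it from above until its collar meets the plate
- pin: Loose steel stop pin, upright; origin at its foot, z up along it. Shaft 12 mm in diameter, 92 long; then a collar 32 in diameter, 5 thick; then a blue grip 22 in diameter, 30 long (127 mm in all, 90 g). At the start it stands in the bore, foot at bore; tins that lean on its shaft tilt it a little (2 to 4 degrees)
- pin_grip (a point): middle of the pin's blue grip, 112 mm above the foot
- pin_collar (a point): underside of the pin's collar, on its axis, 92 mm above the foot
- jar_mid (a point): middle (half-way up) of the jar that jams the chute: a round jar 58 mm in diameter and 80 mm tall with a green label and a yellow cap, 350 g, standing in the chute on its foot and leaning 8 degrees with the floor; its z axis runs from foot to cap
- red_board: fixed red board 180 x 160 x 12 mm (x, y, z), origin at the centre of its underside
- board_top (a point): centre of the red board's top face
- tin1_mid (a point): centre of tin 1: a red-labelled steel tin 56 mm in diameter and 60 mm long, 120 g, lying across the chute, the foremost; its y axis is the tin's own axis.
- tin2_mid (a point): centre of tin 2: a red-labelled steel tin 56 mm in diameter and 60 mm long, 120 g, lying across the chute; its y axis is the tin's own axis.
- tin3_mid (a point): centre of tin 3: a red-labelled steel tin 56 mm in diameter and 60 mm long, 120 g, lying across the chute; its y axis is the tin's own axis.
- tin4_mid (a point): centre of tin 4: a red-labelled steel tin 56 mm in diameter and 60 mm long, 120 g, lying across the chute; its y axis is the tin's own axis. None if this tin is absent
- tin5_mid (a point): centre of tin 5: a red-labelled steel tin 56 mm in diameter and 60 mm long, 120 g, lying in a cradle of the rack from the start; its y axis is the tin's own axis. None if this tin is absent
- rack: Loose wire rack 320 x 96 x 18 mm, 0.9 kg, on the worktop; origin under its centre; x runs along its five cradles, 64 mm apart. Each cradle is a pair of 8 mm rods along y, 40 mm apart, tops 18 mm above the worktop; a tin laid along y between them centres itself. It may get knocked aside during the work
- cradle1 (a point): centre of a tin lying in cradle 1 of the rack (39 mm above the worktop); axes as the rack's
- cradle2 (a point): centre of a tin lying in cradle 2 of the rack (39 mm above the worktop); axes as the rack's
- cradle3 (a point): centre of a tin lying in cradle 3 of the rack (39 mm above the worktop); axes as the rack's
- cradle4 (a point): centre of a tin lying in cradle 4 of the rack (39 mm above the worktop); axes as the rack's
- cradle5 (a point): centre of a tin lying in cradle 5 of the rack (39 mm above the worktop); axes as the rack's
- bowl: steel bowl 150 mm wide, 60 mm tall, a bystander; origin under its centre
- tape_roll: roll of tape, 106 mm wide, 25 mm tall, a bystander; origin under its centre

How it is judged:
By the outcome, as a careful person would: the job done as asked, in the order asked, and still so for the second after the job is handed in, with the robot touching nothing.
Of tin4, tin5 only 1 to 2 are there at a start; the rules pass over those that are not, and their reading is None.
At some moment in a run one of rack may be knocked a few centimetres aside while the robot is not near it.
It also fails if it takes over 210 s, if anything falls off the work surface, if the arm or the gripper's body presses on something with over 40 N, if the wrist force passes 120 N, or if a joint passes its speed limit or range.

## Working session

There is one attempt and no reset: what is moved stays moved. The work goes in short steps, each a Python script; the robot and the scene stay as the last script left them, time stands still between calls to the robot, and variables do not carry over. Pictures are saved under pics/ and viewed, at most 14 in all, crops included, and the job is handed in when it is done.

```bash
mkdir -p pics; ls; cat > h.py <<'E'
import numpy as np, cv2
from station import env, effector, solver, viewer, workorder, search_frame, tip_of
def snap(cam,fn=None):
    p,d=viewer.read_camera(cam)
    if fn: cv2.imwrite('pics/'+fn,p[:,:,::-1])
    return p,d
def w2p(cam,P):
    c=viewer.camera_info(cam);q=np.array(c["rotation"]).T@(np.array(P)-np.array(c["eye"]))
    K=np.array(c["intrinsics"]);u=K@np.array([q[0],-q[1],-q[2]]);return (u[:2]/u[2]).round(0)
def cloud(cam,d):
    c=viewer.camera_info(cam);K=np.array(c["intrinsics"]);v,u=np.mgrid[:d.shape[0],:d.shape[1]]
    x=(u-K[0,2])/K[0,0]*d;y=(v-K[1,2])/K[1,1]*d
    return np.stack([x,-y,-d],-1)@np.array(c["rotation"]).T+np.array(c["eye"])
def down(a):
    "tool down, closing line (y) at angle a in world xy"
    y=np.array([np.cos(a),np.sin(a),0]);z=np.array([0,0,-1.]);return np.stack([np.cross(y,z),y,z],1)
E
python3 - <<'E'
from h import *
print(env.sense()["t"])
for c in("side","top"):
    snap(c,c+'0.png');print(c,viewer.camera_info(c))
    for n in "chute outlet bore notch pin pin_grip pin_collar jar_mid red_board board_top tin1_mid tin4_mid tin5_mid rack cradle1 cradle2 cradle3 cradle4 cradle5 bowl tape_roll".split():
        r=tip_of(c,n);print(n,[(np.round(k["at"],3).tolist(),round(k["score"],2)) for k in r[:5]])
E
```

```text
pics
0.0
side {'intrinsics': array([[395.41505892,   0.        , 272.76137616],
       [  0.        , 395.41505892, 210.50681603],
       [  0.        ,   0.        ,   1.        ]]), 'eye': array([ 0.07181571, -1.01241767,  0.54302452]), 'rotation': array([[ 0.89392894,  0.18629751, -0.40765708],
       [-0.4474788 ,  0.31906977, -0.83543833],
       [-0.02556903,  0.9292404 ,  0.36858989]])}
chute [([0.403, 0.004, -0.004], 0.94)]
outlet [([0.427, -0.001, 0.068], 0.72)]
bore [([0.484, -0.003, 0.014], 0.81)]
notch [([0.515, 0.075, 0.097], 0.63)]
pin [([0.483, -0.001, 0.008], 0.76), ([0.484, -0.004, 0.011], 0.29)]
pin_grip [([0.482, 0.002, 0.124], 0.6), ([0.564, -0.004, 0.101], 0.27)]
pin_collar [([0.482, 0.003, 0.104], 0.76), ([0.628, -0.005, 0.093], 0.38), ([0.529, -0.306, 0.043], 0.18)]
jar_mid [([0.567, -0.004, 0.095], 0.68)]
red_board [([0.487, 0.31, -0.002], 0.55)]
board_top [([0.491, 0.308, 0.011], 0.76), ([0.758, 0.21, 0.0], 0.45)]
tin1_mid [([0.468, -0.298, 0.036], 0.63), ([0.628, -0.005, 0.092], 0.57)]
tin4_mid [([0.791, -0.007, 0.12], 0.5)]
tin5_mid [([0.405, -0.287, 0.039]
[... 2548 characters left out ...]
[0.344, -0.273, 0.04], 0.7), ([0.531, -0.308, 0.038], 0.62)]
cradle3 [([0.593, -0.32, 0.037], 0.91), ([0.403, -0.283, 0.039], 0.85), ([0.469, -0.291, 0.037], 0.82), ([0.344, -0.273, 0.04], 0.7), ([0.531, -0.308, 0.038], 0.62)]
cradle4 [([0.593, -0.32, 0.037], 0.91), ([0.403, -0.283, 0.039], 0.85), ([0.469, -0.291, 0.037], 0.82), ([0.344, -0.273, 0.04], 0.7), ([0.531, -0.308, 0.038], 0.62)]
cradle5 [([0.593, -0.32, 0.037], 0.91), ([0.403, -0.283, 0.039], 0.85), ([0.469, -0.291, 0.037], 0.82), ([0.344, -0.273, 0.04], 0.7), ([0.531, -0.308, 0.038], 0.62)]
bowl [([0.762, 0.215, -0.003], 0.65), ([0.492, 0.305, 0.009], 0.48), ([0.529, -0.308, 0.035], 0.35)]
tape_roll [([0.758, -0.24, -0.0], 0.84)]
```

```bash
sleep 1
```

```text
(no output)
```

View pics/side0.png

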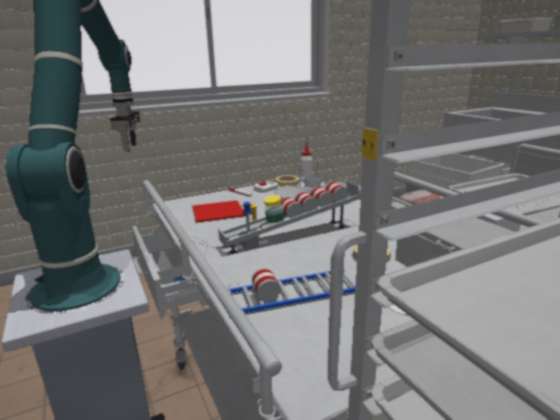

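View pics/top0.png

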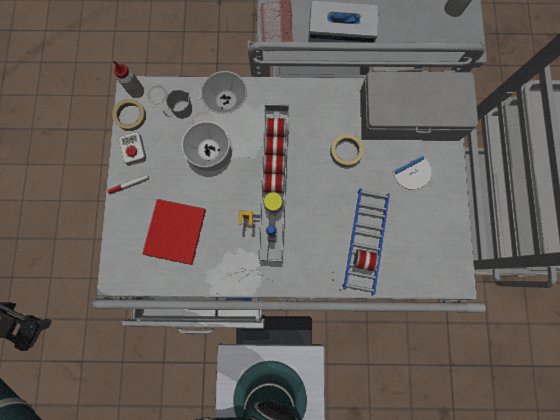

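The side view shows the arm at upper left, the chute at (220–345, 190–240) with pin, jar and 4 tins, and the rack at (235–355, 270–305). In the top view, the board is at (175,232), the jar at (273,201), the pin at (271,230), the bracket at (247,217), and the rack at (367,240) with one tin at (366,260). The bowl and tape lie clear of the paths. The network readings agree with both pictures.

```bash
cat >> h.py <<'E'
# chute frame fit from averaged readings (local xy -> world xy)
L=np.array([[0,0],[.028,0],[.08,0],[.112,.078]]);W=np.array([[.403,.0045],[.4285,-.0005],[.483,-.0015],[.5155,.077]])
l=L-L.mean(0);w=W-W.mean(0)
ANG=np.arctan2((l[:,0]*w[:,1]-l[:,1]*w[:,0]).sum(),(l*w).sum())
ANG=(ANG*.3+np.arctan2(-.010-.001,.791-.4285)*.7)
C,S=np.cos(ANG),np.sin(ANG);R2=np.array([[C,-S],[S,C]]);O=(W-L@R2.T).mean(0)
def ch(x,y,z): p=O+R2@[x,y]; return np.array([p[0],p[1],z])
def tilt(a): # rotate about chute y (lean of top toward -x for a>0)
    ax=np.array([-S,C,0]);return cv2.Rodrigues(-a*ax)[0]
def best(R,p):
    "of the two half-turn equivalents, the one with smaller joint motion / legal"
    q0=np.array(env.sense()["joint_positions"]);o=[]
    for s in(1,-1):
        Q=R@np.diag([s,s,1.]);q=solver.inverse_kinematics(p,Q)
        if q is not None:o.append((abs(q-q0).max(),s))
    if not o: raise SystemExit('no IK %s'%p)
    return R@np.diag([min(o)[1]]*2+[1.])
def st(m=''):
    s=env.sense();print(m,'t%.1f'%s["t"],np.round(s["ee_pos"],3),'w%.4f'%s["gripper_width"],'gf%.1f'%s["grasp_force"],'F',np.round(s["wrist_force"],1))
E
python3 - <<'E'
from h import *
print('ang',np.degrees(ANG),O,ch(.08,0,0),ch(.112,.078,0))
jar=np.array([.5655,-.0025,.0955]); ax=tilt(np.radians(8))@[0,0,1]
print('axis',ax, 'local x',R2.T@(jar[:2]-O))
R=tilt(np.radians(8))@down(ANG+np.pi/2)
tcp=jar-ax*.016   # grasp point 3 mm above the middle
up=tcp+ax*.12
R=best(R,up)
env.reach(up,R);st('above')
env.movel(tcp,rate=.12);st('at')
effector.grasp(30);st('gripped')
env.movel(tcp+ax*.12,rate=.12);st('lifted')
snap('top','t1.png')
print([ (np.round(k["at"],3),k["score"]) for k in tip_of('top','tin1_mid')[:4]])
E
```

```text
ang -1.790130358404256 [0.40191769 0.00210264] [ 4.81878646e-01 -3.96447794e-04  0.00000000e+00] [0.51629964 0.07656585 0.        ]
axis [-0.13910518  0.00434757  0.99026807] local x [0.16364625 0.00050969]
above t4.6 [ 0.551 -0.001  0.198] w0.0918 gf0.0 F [-0.5  0.1 -0. ]
at t5.7 [ 0.568 -0.003  0.08 ] w0.0919 gf0.0 F [ 0.3 -0.4  1. ]
gripped t6.4 [ 0.568 -0.003  0.08 ] w0.0513 gf30.0 F [-0.7 -2.2  1.3]
lifted t7.6 [ 0.55  -0.002  0.198] w0.0503 gf30.0 F [-0.1  0.5 -4.6]
[]
```

```bash
python3 - <<'E'
from h import *
p,d=snap('side');a=cv2.resize(p[120:300,180:400],None,fx=2.2,fy=2.2)
q=cv2.imread('pics/t1.png')[:,:,::-1];b=cv2.resize(q[80:280,200:320],None,fx=1.98,fy=1.98)
cv2.imwrite('pics/c1.png',np.hstack([a,b[:a.shape[0]]])[:,:,::-1]);st()
E
```

```text
t7.7 [ 0.551 -0.002  0.198] w0.0510 gf30.0 F [-0.2 -0.5 -4.1]
```

View pics/c1.png

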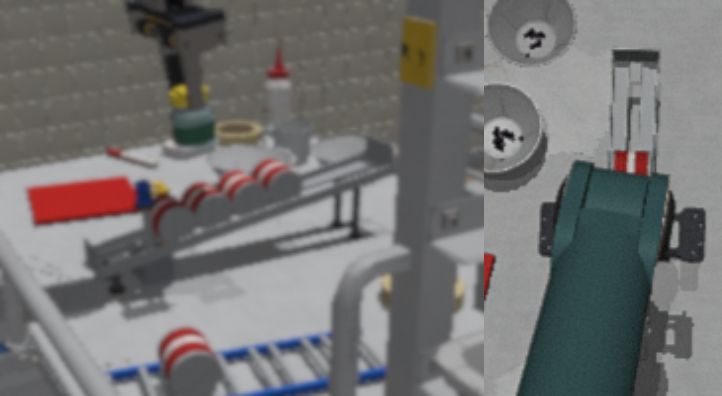

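The jar hangs at (193,128) in the crop and the tins have rolled to the pin. The jar looks low in the fingers, so I'll measure it.

```bash
python3 - <<'E'
from h import *
p,d=snap('side');
for n in('jar_mid','pin_grip','bore'):print(n,[(np.round(k["at"],3),round(k["score"],2)) for k in tip_of('side',n)[:3]])
X=cloud('side',d);h=cv2.cvtColor(p,cv2.COLOR_RGB2HSV)
box=(abs(X[...,0]-.56)<.08)&(abs(X[...,1])<.08)&(X[...,2]>.12)
for nm,m in(('yellow',(abs(h[...,0].astype(int)-27)<8)&(h[...,1]>120)&box),('green',(abs(h[...,0].astype(int)-75)<20)&(h[...,1]>40)&box)):
    P=X[m];print(nm,len(P),P.min(0).round(3) if len(P) else'',P.max(0).round(3) if len(P) else '')
i=(X[...,2]>.1)&(abs(X[...,0]-.56)<.08)&(abs(X[...,1])<.08)
for v in range(165,200,2):
    P=X[v][i[v]]
    if len(P):print(v,P.min(0).round(3),P.max(0).round(3),p[v][i[v]].mean(0).round())
E
```

```text
jar_mid [(array([ 0.549, -0.003,  0.213]), 0.7), (array([ 0.53 , -0.306,  0.042]), 0.68), (array([ 0.624, -0.005,  0.092]), 0.64)]
pin_grip [(array([ 0.475, -0.001,  0.125]), 0.48), (array([ 0.486, -0.004,  0.012]), 0.33)]
bore [(array([ 0.486, -0.001,  0.011]), 0.69), (array([ 0.426, -0.003,  0.066]), 0.63)]
yellow 86 [ 0.511 -0.031  0.239] [0.562 0.037 0.351]
green 733 [ 0.48  -0.044  0.188] [0.57  0.029 0.613]
165 [ 0.519 -0.041  0.246] [0.56  0.003 0.255] [92. 85. 49.]
167 [ 0.521 -0.04   0.236] [0.568 0.005 0.247] [90. 84. 55.]
169 [ 0.521 -0.039  0.232] [0.567 0.006 0.242] [82. 83. 78.]
171 [ 0.522 -0.028  0.226] [0.569 0.011 0.232] [ 88.  99. 101.]
173 [ 0.52 -0.03  0.22] [0.57  0.006 0.227] [83. 96. 96.]
175 [ 0.52  -0.031  0.212] [ 0.574 -0.003  0.221] [69. 83. 81.]
177 [ 0.52  -0.032  0.207] [ 0.573 -0.002  0.215] [54. 70. 64.]
179 [ 0.521 -0.032  0.202] [0.572 0.    0.209] [38. 57. 47.]
181 [ 0.523 -0.032  0.194] [0.577 0.008 0.204] [41. 59. 50.]
183 [ 0.524 -0.035  0.188] [0.576 0.001 0.197] [46. 64. 57.]
185 [ 0.523 -0.032  0.185] [0.569 0.    0.191] [77. 87. 84.]
187 [ 0.525 -0.032  0.179] [ 0.561 -0.     0.185] [116. 120. 121.]
189 [ 0.53  -0.026  0.175] [ 0.543 -0.012  0.178] [110. 113. 114.]
197 [0.622 0.019 0.118] [0.637 0.032 0.124] [160. 124. 126.]
199 [ 0.607 -0.001  0.119] [0.63  0.023 0.123] [167. 111. 110.]
```

```bash
python3 - <<'E'
from h import *
p0=env.sense()["ee_pos"];env.movel([.545,0,.25])
b=np.array([.4905,.309]);R=down(np.arctan2(b[1],b[0])+np.pi/2)
pre=np.array([*b,.12]);R=best(R,pre)
env.reach(pre,R);st('pre');f0=env.sense()["wrist_force"][2]
env.movel([*b,.042],rate=.1)
z=.042
while z>.030:
    z-=.001;env.movel([*b,z],rate=.02)
    f=env.sense()["wrist_force"][2]
    if f-f0>2.5:break
st('down z%.3f'%z)
effector.release();env.pause(.2);env.movel([*b,.2],rate=.2);st('up')
# pin pre-pose
a=np.radians(2.5);q=ch(.08,0,.012)
env.reach([.46,.12,.3],best(down(ANG+np.pi/2),[.46,.12,.3]))
for c in('top','side'):
    snap(c,'p%s.png'%c)
    for n in('pin_grip','pin_collar','pin','jar_mid','bore','notch','rack'):print(c,n,[(np.round(k["at"],3),round(k["score"],2)) for k in tip_of(c,n)[:2]])
st()
E
```

```text
pre t9.7 [0.492 0.307 0.121] w0.0509 gf30.0 F [ 0.9 -0.  -3.9]
down z0.033 t12.9 [0.491 0.309 0.034] w0.0507 gf30.0 F [-1.  -1.7  5.3]
up t14.8 [0.49  0.309 0.199] w0.0918 gf0.0 F [-1.  -0.5 -1.4]
top pin_grip [(array([0.476, 0.002, 0.121]), 0.39)]
top pin_collar [(array([ 0.475, -0.004,  0.104]), 0.67), (array([ 0.764,  0.215, -0.002]), 0.2)]
top pin [(array([ 0.481, -0.002,  0.007]), 0.63), (array([ 0.764,  0.212, -0.003]), 0.47)]
top jar_mid []
top bore [(array([ 0.484, -0.001,  0.013]), 0.57)]
top notch []
top rack [(array([ 0.467, -0.297, -0.003]), 0.97), (array([ 0.76 , -0.242, -0.   ]), 0.48)]
side pin_grip [(array([0.477, 0.001, 0.127]), 0.59)]
side pin_collar [(array([0.476, 0.003, 0.103]), 0.51)]
side pin [(array([0.485, 0.005, 0.009]), 0.47)]
side jar_mid [(array([0.49 , 0.309, 0.05 ]), 0.83), (array([ 0.345, -0.272,  0.041]), 0.59)]
side bore [(array([ 0.486, -0.004,  0.011]), 0.82)]
side notch [(array([0.516, 0.075, 0.092]), 0.82)]
side rack [(array([ 0.464, -0.298, -0.003]), 0.84)]
 t16.5 [0.46 0.12 0.3 ] w0.0919 gf0.0 F [ 0.1 -0.6  0.2]
```

```bash
python3 - <<'E'
from h import *
T=tilt(np.radians(3.5));ax=T@[0,0,1];foot=np.array([.484,-.0005,.012]);tcp=foot+ax*.101
up=tcp+ax*.1
R=best(T@down(ANG+np.pi/2),up);env.reach(up,R)
env.movel(tcp,rate=.12);st('at')
effector.grasp(40);st('grip')
env.movel(tcp+[0,0,.03],rate=.06);st('30')
env.movel(tcp+[0,0,.15],rate=.15);st('up')
# over the notch, closing line along chute x, tool upright
n=np.array([.5165,.0765,.24])
R=best(down(ANG),n);env.reach(n,R);st('over');print(env.sense()["joint_positions"])
env.pause(.3)
for c in('top','side'):
    snap(c,'q%s.png'%c)
    for k in('pin_grip','pin_collar','pin','notch','tin1_mid'):print(c,k,[(np.round(r["at"],3),round(r["score"],2)) for r in tip_of(c,k)[:3]])
p=cv2.imread('pics/qside.png');q=cv2.imread('pics/qtop.png')
cv2.imwrite('pics/c2.png',np.hstack([cv2.resize(p[120:270,190:350],None,fx=2.5,fy=2.5),cv2.resize(q[100:275,200:350],None,fx=2.143,fy=2.143)]))
E
```

```text
at t18.1 [ 0.478 -0.     0.113] w0.0919 gf0.0 F [ 0.4 -0.4  0.8]
grip t19.5 [ 0.478 -0.     0.113] w0.0002 gf0.0 F [ 0.5  1.3 -1.3]
30 t20.1 [0.478 0.    0.143] w0.0003 gf0.0 F [ 0.1  0.2 -0.4]
up t21.1 [ 0.477 -0.     0.262] w0.0009 gf0.0 F [ 0.6 -0.   0.2]
over t22.2 [0.516 0.076 0.24 ] w0.0004 gf0.0 F [ 0.5 -0.6 -0.6]
[-1.26444698  0.42871079  1.37708473  1.89371279 -0.45257969  1.19826157
 -2.90287567]
top pin_grip [(array([ 0.76 , -0.241,  0.003]), 0.51), (array([0.478, 0.   , 0.123]), 0.48)]
top pin_collar [(array([0.492, 0.306, 0.008]), 0.72), (array([0.473, 0.002, 0.106]), 0.5)]
top pin [(array([ 0.483, -0.002,  0.009]), 0.39), (array([0.482, 0.   , 0.013]), 0.32)]
top notch [(array([0.516, 0.079, 0.097]), 0.73)]
top tin1_mid [(array([ 0.511, -0.005,  0.076]), 0.63), (array([ 0.466, -0.298, -0.002]), 0.48)]
side pin_grip [(array([ 0.476, -0.001,  0.126]), 0.53)]
side pin_collar [(array([0.478, 0.002, 0.104]), 0.46)]
side pin [(array([0.486, 0.002, 0.013]), 0.62)]
side notch [(array([0.513, 0.074, 0.096]), 0.93)]
side tin1_mid [(array([0.492, 0.308, 0.05 ]), 0.68), (array([0.514, 0.001, 0.078]), 0.65), (array([ 0.679, -0.008,  0.102]), 0.5)]
```

View pics/c2.png

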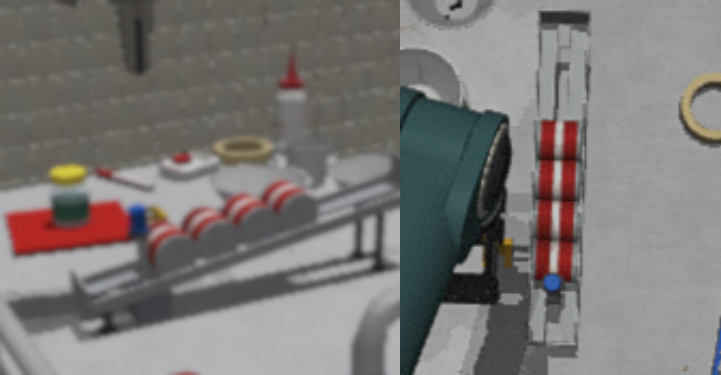

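The pin is still in its bore: blue grip at about (138,218) in the side crop. The fingers closed to 0 without holding it. I'll go back to the pin and look before closing.

```bash
python3 - <<'E'
from h import *
env.movel([.5,.06,.28]);effector.release()
T=tilt(np.radians(3.5));ax=T@[0,0,1];foot=np.array([.4845,-.0005,.012]);tcp=foot+ax*.1005
up=tcp+ax*.1
R=best(T@down(ANG+np.pi/2),up);env.reach(up,R);print(env.sense()["joint_positions"].round(2))
env.movel(tcp,rate=.12);st('at')
p,d=snap('side');q,e=snap('top')
print(w2p('side',tcp),w2p('top',tcp))
c=w2p('side',tcp).astype(int);a=cv2.resize(p[c[1]-50:c[1]+30,c[0]-45:c[0]+45],None,fx=5,fy=5,interpolation=cv2.INTER_CUBIC)
cv2.circle(a,(225,250),3,(255,0,255),-1)
cv2.imwrite('pics/c3.png',a[:,:,::-1])
X=cloud('side',d);h=cv2.cvtColor(p,cv2.COLOR_RGB2HSV);B=(abs(h[...,0].astype(int)-113)<8)&(h[...,1]>150)&(abs(X[...,0]-.478)<.05)&(abs(X[...,1])<.05)
print('blue',B.sum(),X[B].min(0) if B.any() else '',X[B].max(0) if B.any() else '',np.argwhere(B).mean(0) if B.any() else '')
E
```

```text
[-1.2   0.1   1.22  2.08 -0.12  0.97 -1.52]
at t27.2 [ 0.479 -0.     0.113] w0.0920 gf0.0 F [-0.6 -1.2 -0.2]
[246. 211.] [272. 231.]
blue 37 [ 0.46682465 -0.01170242  0.1108596 ] [4.78032789e-01 9.51000300e-05 1.41132334e-01] [207.45945946 244.83783784]
```

View pics/c3.png

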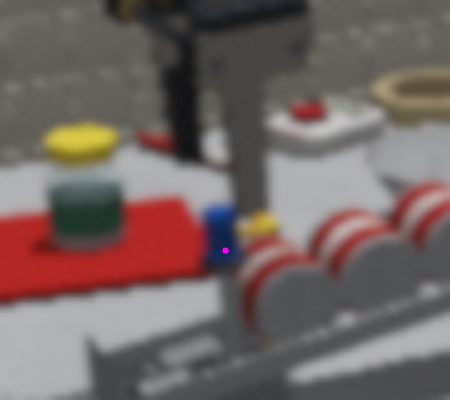

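The near fingertip ends at about (250,212) in the crop, but it should be near (262,276). The real tips sit about 3 cm above the reported TCP, which also explains the jar being held by its cap. I'll measure the tool offset.

```bash
python3 - <<'E'
from h import *
env.movel([.46,.0,.27],frame=best(down(ANG+np.pi/2),[.46,0,.27]));effector.grasp(20);st()
t=np.array(env.sense()["ee_pos"]);print(env.sense()["tcp_rot"].round(3))
p,d=snap('side');X=cloud('side',d)
m=(np.linalg.norm(X[...,:2]-t[:2],axis=-1)<.05)&(X[...,2]>.17)&(X[...,2]<.4)
for lo in np.arange(.23,.36,.01):
    P=X[m&(X[...,2]>=lo)&(X[...,2]<lo+.01)]
    if len(P)>1:print(lo.round(2),len(P),P.min(0).round(3),P.max(0).round(3),np.median(P,0).round(3))
c=w2p('side',t).astype(int);a=cv2.resize(p[c[1]-60:c[1]+30,c[0]-45:c[0]+45],None,fx=5,fy=5,interpolation=cv2.INTER_CUBIC)
cv2.circle(a,(225,300),3,(255,0,255),-1);cv2.imwrite('pics/c4.png',a[:,:,::-1])
E
```

```text
t29.8 [0.46 0.   0.27] w0.0004 gf0.0 F [0.7 0.7 0.4]
[[ 1.    -0.031  0.   ]
 [-0.031 -1.     0.   ]
 [ 0.    -0.    -1.   ]]
0.31 33 [ 0.448 -0.014  0.31 ] [0.468 0.012 0.32 ] [ 0.453 -0.009  0.316]
0.32 34 [ 0.447 -0.015  0.321] [0.467 0.014 0.33 ] [ 0.454 -0.011  0.326]
0.33 35 [ 0.447 -0.018  0.331] [0.468 0.014 0.34 ] [ 0.452 -0.012  0.336]
0.34 40 [ 0.447 -0.018  0.34 ] [0.467 0.015 0.35 ] [ 0.453 -0.013  0.345]
0.35 40 [ 0.446 -0.019  0.35 ] [0.468 0.014 0.36 ] [ 0.453 -0.014  0.355]
```

View pics/c4.png

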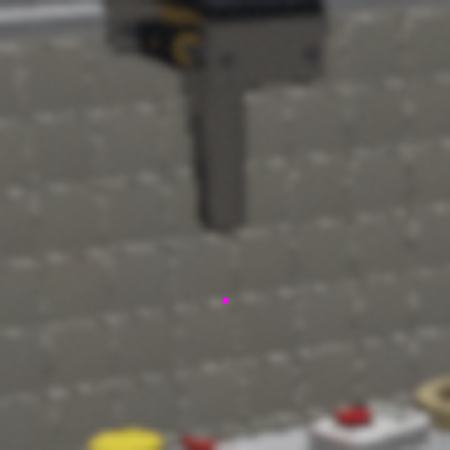

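The tips show at (220,232) and the reported TCP projects to (225,300), so the real tips are 40 mm behind the reported TCP along the tool. I'll correct for that.

```bash
cat >> h.py <<'E'
OFF=.040 # real finger tips lie this far behind the reported TCP
def cmd(tip,R): return np.array(tip)+np.array(R)[:,2]*OFF
E
python3 - <<'E'
from h import *
effector.release()
T=tilt(np.radians(3.5));ax=T@[0,0,1];foot=np.array([.484,-.0005,.012]);tip=foot+ax*.101
R=T@down(ANG+np.pi/2);up=cmd(tip+ax*.08,R);R=best(R,up);env.reach(up,R)
env.movel(cmd(tip,R),rate=.12);st('at')
effector.grasp(40);st('grip')
if env.sense()["gripper_width"]<.005: raise SystemExit
z0=cmd(tip,R)
env.movel(z0+[0,0,.03],rate=.06);st('30')
env.movel(z0+[0,0,.14],rate=.2);st('up')
R=best(down(ANG+np.pi/2),z0+[0,0,.14]);env.movel(cmd(tip+[0,0,.14],R),frame=R)
env.pause(.3)
for c in('top','side'):
    snap(c,'r%s.png'%c)
    for k in('pin_grip','pin_collar','pin','notch','tin1_mid'):print(c,k,[(np.round(r["at"],3),round(r["score"],2)) for r in tip_of(c,k)[:3]])
st();p=cv2.imread('pics/rside.png');q=cv2.imread('pics/rtop.png')
cv2.imwrite('pics/c5.png',np.hstack([cv2.resize(p[120:270,190:350],None,fx=2.5,fy=2.5),cv2.resize(q[100:275,200:350],None,fx=2.143,fy=2.143)]))
n=np.array([.5165,.0765,.26-.04])
for a in(0,np.pi/2,np.pi,-np.pi/2,np.pi/4,-np.pi/4):
    q=solver.inverse_kinematics(n,down(ANG+a));print(round(a,2),None if q is None else np.round(q,2))
E
```

```text
at t32.6 [ 0.481 -0.     0.074] w0.0917 gf0.0 F [ 0.7 -0.1 -0.6]
grip t33.7 [ 0.48  -0.     0.073] w0.0211 gf40.0 F [ 0.9  1.4 -0.8]
30 t34.3 [ 0.48  -0.     0.103] w0.0212 gf40.0 F [-2.1 -0.  -1.5]
up t35.0 [0.48  0.    0.212] w0.0210 gf40.0 F [ 0.1 -0.6 -2. ]
top pin_grip [(array([ 0.526, -0.307,  0.038]), 0.29)]
top pin_collar [(array([0.49 , 0.314, 0.053]), 0.64)]
top pin []
top notch []
top tin1_mid [(array([ 0.427, -0.001,  0.066]), 0.49)]
side pin_grip [(array([0.492, 0.308, 0.052]), 0.35)]
side pin_collar []
side pin [(array([ 0.484, -0.   ,  0.07 ]), 0.62), (array([0.478, 0.005, 0.151]), 0.56)]
side notch [(array([0.517, 0.076, 0.097]), 0.97)]
side tin1_mid [(array([0.428, 0.001, 0.065]), 0.78), (array([ 0.527, -0.306,  0.043]), 0.6), (array([ 0.597, -0.005,  0.094]), 0.35)]
 t36.2 [ 0.478 -0.     0.213] w0.0212 gf40.0 F [-0.2 -0.1 -1. ]
0 [-0.92  0.24  0.84  1.91 -0.2   1.08 -0.03]
1.57 [ 0.66  0.42 -1.1   1.81  0.41  1.16  0.97]
3.14 [-1.28  0.61  1.52  1.92 -0.65  1.26 -2.71]
-1.57 [-1.17  0.36  1.21  1.92 -0.38  1.12 -1.42]
0.79 [-0.83  0.23  0.72  1.9  -0.17  1.08  0.72]
-0.79 [-1.03  0.28  0.98  1.91 -0.26  1.09 -0.76]
```

View pics/c5.png

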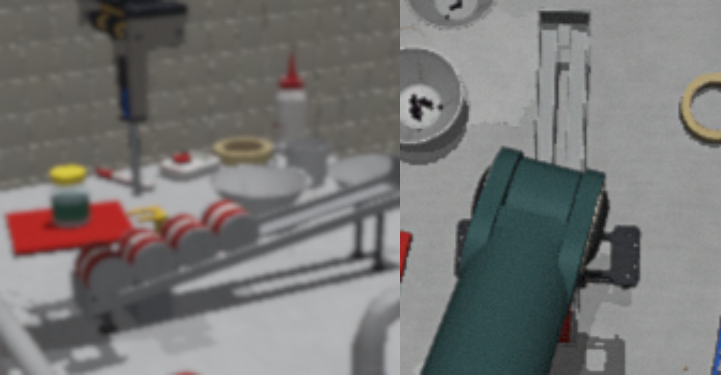

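The pin is held (shaft at (137,160) in the side crop), and the tins now rest at the end stop, the first at (97,275).

```bash
python3 - <<'E'
from h import *
R=down(ANG);tip=np.array([.5165,.0765,.240])
env.reach(cmd(tip,R),R);env.pause(.4);st()
p,d=snap('side','s.png');X=cloud('side',d)
near=(abs(X[...,0]-.5165)<.03)&(abs(X[...,1]-.0765)<.03)
for lo in np.arange(.12,.25,.01):
    P=X[near&(X[...,2]>=lo)&(X[...,2]<lo+.01)]
    if len(P)>1:print(lo.round(2),len(P),P.min(0).round(3),P.max(0).round(3),np.median(P,0).round(3))
for k in('pin_grip','pin_collar','pin','notch'):print(k,[(np.round(r["at"],3),round(r["score"],2)) for r in tip_of('side',k)[:3]])
cv2.imwrite('pics/c6.png',cv2.resize(p[130:230,200:320],None,fx=5,fy=5,interpolation=cv2.INTER_CUBIC)[:,:,::-1])
for z in(.098,.139,.231):print(w2p('side',[.5165,.0765,z]))
E
```

```text
t37.8 [0.516 0.077 0.2  ] w0.0208 gf40.0 F [-0.4  0.2 -0.4]
0.14 11 [0.508 0.068 0.142] [0.518 0.077 0.15 ] [0.512 0.073 0.147]
0.15 11 [0.508 0.071 0.15 ] [0.518 0.077 0.16 ] [0.514 0.074 0.154]
0.16 15 [0.509 0.066 0.161] [0.519 0.078 0.17 ] [0.513 0.075 0.166]
0.17 10 [0.509 0.07  0.172] [0.52  0.077 0.18 ] [0.513 0.073 0.176]
0.18 11 [0.508 0.068 0.18 ] [0.519 0.075 0.19 ] [0.513 0.072 0.184]
0.19 12 [0.508 0.069 0.19 ] [0.517 0.081 0.2  ] [0.51  0.074 0.194]
0.2 13 [0.508 0.07  0.2  ] [0.518 0.076 0.209] [0.512 0.073 0.206]
0.21 12 [0.508 0.07  0.21 ] [0.519 0.081 0.219] [0.512 0.073 0.215]
0.22 12 [0.508 0.068 0.221] [0.52  0.078 0.229] [0.512 0.072 0.225]
0.23 30 [0.498 0.059 0.232] [0.529 0.086 0.24 ] [0.511 0.067 0.236]
0.24 46 [0.491 0.063 0.241] [0.538 0.088 0.25 ] [0.511 0.069 0.246]
pin_grip [(array([0.518, 0.076, 0.253]), 0.71), (array([0.492, 0.31 , 0.049]), 0.59), (array([ 0.404, -0.284,  0.036]), 0.56)]
pin_collar [(array([0.515, 0.077, 0.232]), 0.74), (array([ 0.531, -0.304,  0.042]), 0.64), (array([ 0.464, -0.294,  0.   ]), 0.62)]
pin []
notch [(array([0.517, 0.074, 0.098]), 0.91)]
[248. 205.]
[247. 193.]
[246. 164.]
```

View pics/c6.png

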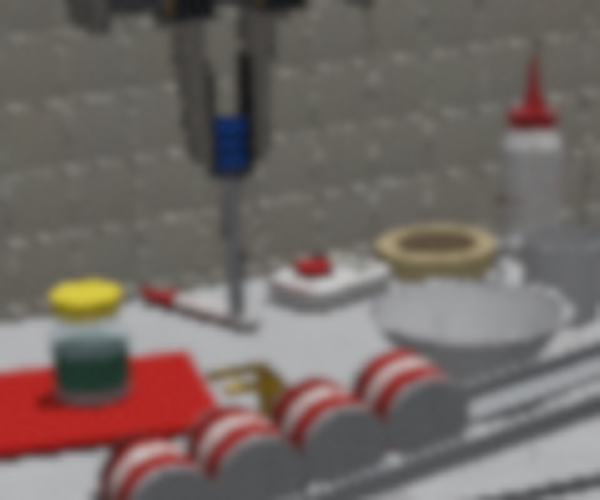

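The pin hangs vertical at (233,250), above the bracket notch at (250,385). I'll lower it while watching the force.

```bash
python3 - <<'E'
from h import *
R=down(ANG);x,y=.5165,.0757
env.movel(cmd([x,y,.212],R),rate=.1);env.pause(.3);f0=np.array(env.sense()["wrist_force"]);z=.212
ok=True
while z>.1035:
    z-=.004 if z>.112 else .001
    env.movel(cmd([x,y,z],R),rate=.05);f=np.array(env.sense()["wrist_force"])-f0
    if abs(f).max()>4:
        st('contact z%.3f'%z);ok=z<.112;break
st('end %.3f'%z);print(f.round(1),ok)
E
```

```text
contact z0.106 t46.5 [0.517 0.076 0.067] w0.0214 gf40.0 F [-2.3  0.8  6. ]
end 0.106 t46.5 [0.517 0.076 0.067] w0.0214 gf40.0 F [-2.3  0.8  6. ]
[-2.   1.7  7.6] True
```

```bash
python3 - <<'E'
from h import *
effector.release();env.pause(.2);p=np.array(env.sense()["ee_pos"]);env.movel(p+[0,0,.15],rate=.2)
R=down(ANG+np.pi/2);u=cmd([.428,-.0005,.2],R);R=best(R,u);env.reach([.42,-.15,.22],R)
for c in('top','side'):
    snap(c,'v%s.png'%c)
    for k in('pin_grip','pin_collar','notch','outlet','tin1_mid','tin5_mid','cradle1','rack'):print(c,k,[(np.round(r["at"],3).tolist(),round(r["score"],2)) for r in tip_of(c,k)[:5]])
st();p=cv2.imread('pics/vside.png');q=cv2.imread('pics/vtop.png')
cv2.imwrite('pics/c7.png',np.hstack([cv2.resize(p[120:320,190:370],None,fx=2,fy=2),cv2.resize(q[100:300,200:400],None,fx=2,fy=2)]))
E
```

```text
top pin_grip [([0.424, -0.001, 0.066], 0.68), ([0.517, 0.077, 0.12], 0.44), ([0.527, -0.308, 0.038], 0.38)]
top pin_collar [([0.516, 0.076, 0.1], 0.58)]
top notch [([0.515, 0.08, 0.1], 0.69), ([0.49, 0.307, 0.001], 0.68)]
top outlet [([0.433, 0.003, 0.068], 0.92)]
top tin1_mid [([0.429, 0.0, 0.064], 0.96)]
top tin5_mid []
top cradle1 [([0.593, -0.318, 0.038], 0.86), ([0.342, -0.269, 0.044], 0.84), ([0.53, -0.309, 0.039], 0.79), ([0.54, 0.001, 0.087], 0.45)]
top rack []
side pin_grip [([0.515, 0.075, 0.117], 0.39)]
side pin_collar [([0.518, 0.077, 0.098], 0.51), ([0.403, 0.002, -0.004], 0.47)]
side notch [([0.516, 0.073, 0.092], 0.61)]
side outlet [([0.425, -0.001, 0.066], 0.87)]
side tin1_mid [([0.43, 0.004, 0.068], 0.67), ([0.466, -0.295, -0.005], 0.28)]
side tin5_mid [([0.398, -0.286, 0.038], 0.62), ([0.596, -0.321, 0.036], 0.61)]
side cradle1 [([0.467, -0.295, 0.038], 0.91), ([0.346, -0.274, 0.036], 0.77), ([0.401, -0.282, 0.039], 0.62), ([0.595, -0.32, 0.037], 0.61), ([0.529, -0.308, 0.041], 0.58)]
side rack [([0.468, -0.297, -0.007], 0.85)]
 t50.8 [ 0.42 -0.15  0.22] w0.0920 gf0.0 F [ 0.4 -0.   0.5]
```

View pics/c7.png

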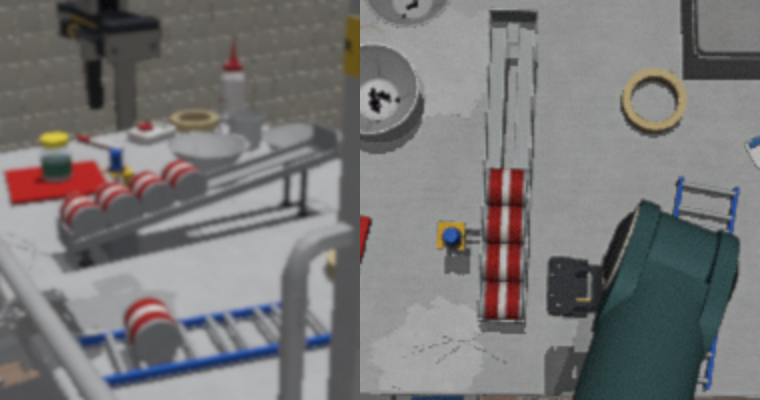

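The pin is hanging in the bracket at (452,236) on the right, the four tins stand at the end stop, and the rack has not moved. Now the first tin.

```bash
cat >> h.py <<'E'
import json,os
def rackfit(cams=('side',)):
    c0,a0=(np.array(json.load(open('rack.json'))[:2]),json.load(open('rack.json'))[2]) if os.path.exists('rack.json') else (np.array([.4675,-.297]),np.radians(-10.2))
    D=[];rk=[]
    for c in cams:
        snap(c)
        D+=[r["at"][:2] for r in tip_of(c,'cradle1') if abs(r["at"][2]-.039)<.012 and r["at"][1]<-.15]
        rk+=[r["at"][:2] for r in tip_of(c,'rack') if abs(r["at"][2])<.015 and np.hypot(*(np.array(r["at"][:2])-c0))<.1]
    D=np.array(D);start=np.mean(rk,0) if rk else c0
    c,a=start,a0
    for _ in range(8):
        u=np.array([np.cos(a),np.sin(a)]);k=np.clip(np.round((D-c)@u/.064),-2,2);e=D-c-np.outer(k*.064,u)
        g=np.linalg.norm(e,axis=1)<.03
        P,l=D[g],k[g]*.064
        u=((l-l.mean())[:,None]*(P-P.mean(0))).sum(0);a=np.arctan2(u[1],u[0]);u/=np.linalg.norm(u);c=P.mean(0)-l.mean()*u
    e=np.linalg.norm(P-c-np.outer(l,u),axis=1)
    print('rack',c.round(4),'deg %.1f'%np.degrees(a),'n',len(P),'res %.4f'%e.max(),'rk',np.round(rk,3).tolist())
    json.dump([*c,a],open('rack.json','w'));return c,a
def pick():
    o=np.array([.4285,0.,.054])
    R=best(down(ANG+np.pi/2),cmd(o+[0,0,.1],down(ANG+np.pi/2)))
    env.reach(cmd(o+[0,0,.1],R),R);effector.release()
    env.movel(cmd(o,R),rate=.15);effector.grasp(20);st('tin')
    if env.sense()["gripper_width"]<.03: raise SystemExit('missed')
    env.movel(cmd(o+[0,0,.12],R),rate=.15);st('lifted')
def place(i):
    c,a=rackfit()
    t=c+np.array([np.cos(a),np.sin(a)])*.064*(i-2)
    R=down(a+np.pi/2);h=np.array([*t,.13]);R=best(R,cmd(h,R))
    env.reach(cmd(h,R),R);env.pause(.2);f0=env.sense()["wrist_force"][2]
    env.movel(cmd([*t,.036],R),rate=.15)
    z=.036
    while z>.024:
        z-=.0015;env.movel(cmd([*t,z],R),rate=.04)
        if env.sense()["wrist_force"][2]-f0>2.5:break
    st('set %d z%.4f'%(i,z));effector.release();env.movel(cmd([*t,.14],R),rate=.2)
E
python3 - <<'E'
from h import *
pick();place(4);st()
env.reach([.42,-.1,.2],best(down(ANG+np.pi/2),[.42,-.1,.2]))
snap('side','w.png')
for k in('tin1_mid','tin5_mid'):print(k,[(np.round(r["at"],3).tolist(),round(r["score"],2)) for r in tip_of('side',k)[:5]])
rackfit()
p=cv2.imread('pics/w.png');cv2.imwrite('pics/c8.png',cv2.resize(p[140:320,190:370],None,fx=3,fy=3))
E
```

```text
tin t53.1 [0.429 0.    0.014] w0.0599 gf20.0 F [-0.7  1.3  5.3]
lifted t54.1 [0.428 0.    0.133] w0.0600 gf20.0 F [-0.3  0.3 -1.2]
rack [ 0.4681 -0.2956] deg -9.8 n 5 res 0.0041 rk [[0.467, -0.296]]
set 4 z0.0270 t58.1 [ 0.594 -0.318 -0.012] w0.0597 gf20.0 F [-2.4  2.   9.2]
 t59.4 [ 0.594 -0.317  0.099] w0.0919 gf0.0 F [ 0.4  0.  -0.1]
tin1_mid [([0.594, -0.316, 0.034], 0.83), ([0.404, -0.284, 0.036], 0.15)]
tin5_mid [([0.399, -0.285, 0.039], 0.9), ([0.4, 0.004, -0.002], 0.35), ([0.597, -0.319, 0.038], 0.32)]
rack [ 0.4676 -0.296 ] deg -9.9 n 5 res 0.0047 rk []
```

View pics/c8.png

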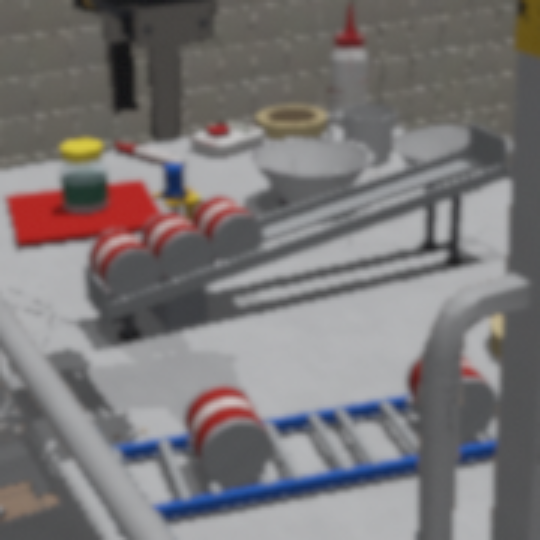

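The first tin sits in the far cradle at (455,395), and the other tins have advanced to the end stop. I'll do the remaining three, refitting the rack pose before each placing.

```bash
python3 - <<'E'
from h import *
for i in(3,2): pick();place(i)
env.reach([.42,-.1,.2],best(down(ANG+np.pi/2),[.42,-.1,.2]));snap('side','w2.png')
for k in('tin1_mid','tin5_mid'):print(k,[(np.round(r["at"],3).tolist(),round(r["score"],2)) for r in tip_of('side',k)[:5]])
E
```

```text
tin t63.0 [0.429 0.    0.014] w0.0597 gf20.0 F [-0.8  0.5  3.8]
lifted t64.0 [0.428 0.    0.133] w0.0596 gf20.0 F [-0.7  0.1 -0.8]
rack [ 0.4682 -0.2954] deg -10.4 n 5 res 0.0039 rk []
set 3 z0.0270 t67.9 [ 0.531 -0.307 -0.012] w0.0602 gf20.0 F [-3.   3.2 10.1]
tin t72.1 [0.429 0.    0.014] w0.0600 gf20.0 F [-0.7  0.9  5.4]
lifted t73.0 [0.428 0.    0.133] w0.0597 gf20.0 F [-0.3  1.4 -1.8]
rack [ 0.4677 -0.2942] deg -10.7 n 3 res 0.0025 rk [[0.466, -0.297]]
set 2 z0.0270 t76.8 [ 0.468 -0.294 -0.012] w0.0599 gf20.0 F [-2.1  2.2  5.7]
tin1_mid [([0.593, -0.319, 0.038], 0.77)]
tin5_mid [([0.4, -0.285, 0.038], 0.82)]
```

```bash
python3 - <<'E'
from h import *
pick();place(0)
env.reach([.35,.05,.35],best(down(ANG+np.pi/2),[.35,.05,.35]))
snap('top','z1.png');snap('side','z2.png');st();rackfit(('side','top'))
for k in('pin_collar','jar_mid','tin5_mid'):print(k,[(np.round(r["at"],3).tolist(),round(r["score"],2)) for r in tip_of('side',k)[:5]])
p=cv2.imread('pics/z2.png');q=cv2.imread('pics/z1.png')
cv2.imwrite('pics/c9.png',np.hstack([cv2.resize(p[140:320,190:370],None,fx=2.2,fy=2.2),cv2.resize(q[120:300,230:410],None,fx=2.2,fy=2.2)]))
E
```

```text
tin t81.5 [0.429 0.    0.014] w0.0602 gf20.0 F [0.1 2.2 4.6]
lifted t82.5 [0.428 0.    0.133] w0.0599 gf20.0 F [-0.3 -0.9 -1.6]
rack [ 0.4669 -0.2947] deg -9.1 n 3 res 0.0030 rk [[0.466, -0.294]]
set 0 z0.0270 t86.2 [ 0.341 -0.274 -0.013] w0.0598 gf20.0 F [-2.2  2.4  7.7]
 t89.2 [0.35  0.049 0.349] w0.0919 gf0.0 F [ 0.  -1.  -0.8]
rack [ 0.4673 -0.295 ] deg -10.6 n 8 res 0.0049 rk [[0.467, -0.298], [0.467, -0.295]]
pin_collar [([0.516, 0.077, 0.097], 0.48), ([0.34, -0.278, 0.04], 0.36)]
jar_mid [([0.491, 0.309, 0.053], 0.74), ([0.493, 0.31, 0.016], 0.38), ([0.401, -0.286, 0.039], 0.28)]
tin5_mid [([0.401, -0.282, 0.036], 0.98)]
```

View pics/c9.png

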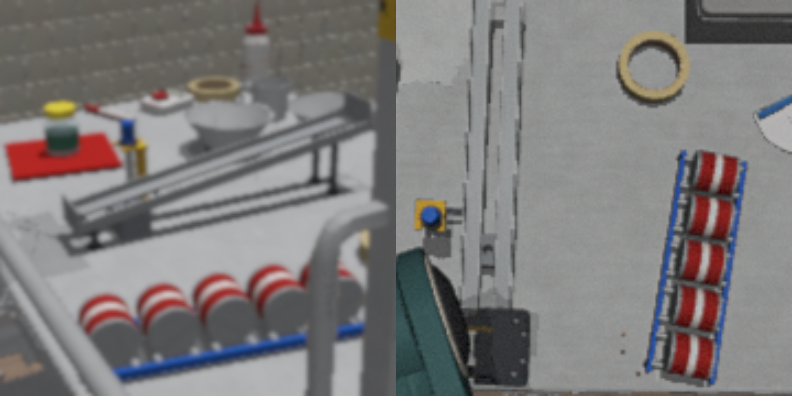

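All five cradles hold tins, the chute is empty, the pin hangs in the bracket and the jar stands on the board. I'm handing the job in.

```bash
python3 -c "
from h import *
print(workorder.finish_job())"
```

```text
the job is handed in; nothing more can be done
None
```

The job is handed in, with no verdict shown: the jar stands on the red board, the pin hangs in the yellow bracket's notch, and all four chute tins are in rack cradles. The first pin grasp closed on nothing because the real fingertips sit 40 mm behind the reported TCP; I corrected for that and the pin was not disturbed.

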